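Poke the bush out of a turned hub

TASK

The brass bush is stuck down in the recess of the turned wooden hub. Set the hub over the post of the knock-out stand so that the post enters the hole in its underside, and press it down gently, feeling for the hole and the stop, until the hub rests on the collar and the post has poked the bush up out of its seat. Then draw the bush out and stand it upright in the parts tray, leaving the hub on the post and everything else on the bench where it is.

Things in the scene. Friction and masses are not known exactly. Their poses are not given: they have to be found in the camera images.
- hub: Turned wooden hub, right way up on the bench: round flange 96 mm across, 14 mm thick, with a round boss 54 mm across on it (grip the outside of the boss, above the flange); 42 mm high in all, about 0.2 kg. Origin: centre of its underside, z up its axis. A 17 mm access hole runs up the axis from the underside into the recess that holds the bush.
- recess_floor (a point): Centre of the recess floor in the hub, 14 mm above its underside. The recess is 27.6 mm across and 28 mm deep, open at the boss top. Four spring strips in its wall, 4.5 to 12.5 mm above the floor, grip the bush (about 7 to 13 N to slide it) and let go once its lower end is above them. z up the hub's axis.
- bush: Brass bush, 26 mm across, 24 mm high, 10 mm bore, about 0.09 kg. Origin: centre of its underside, z up its axis. At the start it sits on the recess floor, its top 4 mm below the boss top, gripped by the strips, so it cannot be taken from above.
- stand: Knock-out stand fixed to the bench: plywood base 110 x 110 x 18 mm, on it a steel turntable with a square slide plate and a round steel collar, 42 mm across, and rising from it a steel post 14 mm across (1 mm chamfer on top), 32 mm above the collar. Origin: centre of the base's underside, z up. Never press the hub on post or collar with more than 35 N.
- stand_mid (a point): Middle of the stand's base, 42 mm up: level with the collar's top, give or take. The turntable and slides are locked at a setting that is not reported: post and collar stand together 5.5 to 6.5 mm off this point, in any direction, and up to 3 mm higher or lower. Both sink about 1 mm per 20 N (rubber pad). With the hub on the collar the bush is 18 mm up, 14 mm proud of the boss.
- tray: Low grey parts tray, fixed, empty: 150 mm (its x) by 120 mm (its y), 18 mm high, walls and floor 4 mm thick. Origin: centre of its underside, z up.
- sanding_block: cork sanding block, 65 x 35 x 25 mm; a bystander. Origin at its underside or resting point.
- steel_ring: loose steel ring, 42 mm across, 14 mm high; a bystander. Origin at its underside or resting point.
- bowl: dark wooden bowl, 120 mm across, 50 mm high; a bystander. Origin at its underside or resting point.
- finish_jar: closed jar, 64 mm across, 85 mm high; a bystander. Origin at its underside or resting point.
- disc_blank: plain wooden disc, 90 mm across, 28 mm thick; a bystander. Origin at its underside or resting point.
- wrench: steel wrench lying flat; a bystander. Origin at its underside or resting point.
- dust_brush: bench brush lying flat; a bystander. Origin at its underside or resting point.
Things that resemble listed ones, but are neither listed nor needed, are in the scene too. What is shaped like the stand but blue or turquoise is not meant.

How it is judged:
By the outcome, as a careful person would: the job done as asked, in the order asked, and still so for the second after the job is handed in, with the robot touching nothing.
It also fails if it takes over 72 s, if anything falls off the work surface, if the arm or the gripper's body presses on something with over 40 N, if the wrist force passes 120 N, or if a joint passes its speed limit or range.

ROBOT

A 6-joint arm with a two-finger parallel gripper is mounted at the origin on the work surface. World frame = base frame: x ahead of the robot, y to its left, z up, the work surface at z = 0. Lengths are in m, angles in rad, forces in N, time in s.
With the tool pointing down it reaches from about 0.3 to 0.875 m from the base axis. Payload 6.4 kg.
Tool frame: the origin (TCP) lies on the centre line of the jaws, within the pads' length; the fingertips stand ctrl.nose_length ahead of it and the grasp point (between the pads) lies 6 mm ahead of it (ctrl.nose_length is the distance from the TCP to the fingertips, in m); x points along the fingers, y is the direction in which the jaws open and shut, and the axes are right-handed (so a half turn about x gives the same grasp; the last joint's range is limited). The gripper opens to 85 mm and grips with 20 to 120 N. Pads are 22 mm wide; open, the fingers measure 114 mm over their backs; the gripper's body (76 mm by 85 mm) begins 54 mm behind the grasp point. The pads swing forward as they close: fully open they stand 13 mm farther back than shut.
Start: joints at [-1.493, 0.181, 1.607, -0, 1.354, -0.206], TCP at [0.161, -0.552, 0.256] pointing down, gripper open.
Joint ranges: [-2.99, 2.99], [-0.89, 2.07], [0.3, 2.58], [-1.14, 4.28], [0, 2.63], [-3.12, 3.12]. Speed limits (rad/s): [2.57, 2.57, 3.01, 3.14, 3.14, 3.14].

INTERFACE

Orientations are given as a unit quaternion [w, x, y, z].
In Python, from bench import telemetry, cams, workorder, spotter, ctrl gives the robot as it stands. The module is installed in compiled form; this text tells all that it offers.
- The arm moves only by the tool servo_tool, never from a script. Its argument "targets" is one flat list of numbers, 4 for each row, row after row: the shift along the tool's x, y, z in mm, then the turn about the tool's x in rad. A call has exactly 5 rows; each row shifts and turns the commanded pose from where the row before left it, along the tool's axes as they then stand; what a row does not reach is not made up. A row lasts 1/10 s, in which the tool goes at most 50 mm and 8.59 degrees, less where a joint would pass 70% of its speed; a pose out of reach is approached as far as the arm can. A call is refused whole if a number of a shift passes 50 or a number of a turn 0.15, either way. A call with a gripper value outside its range is refused whole. "fingers" is the finger opening in mm, from 0 to 85.4, set as the call begins (left out, the last holds). The fingers move at their own pace and stop on an object; the grip force is fixed at half the most. Time passes only in rows, so rows that do not move let the fingers close, or fill a call up. It gives the time, the measured TCP pose, the force and the opening at its end, in the units of the state.
- telemetry.get_obs(): the state, without advancing time (a new reading comes with each control period).
- cams.camera(name): name is "side" or "top"; returns (picture, depth): 400x640x3 uint8, blue, green, red; 400x640 float32, m along the optical axis (not along the pixel's ray), 0 where there is no reading.
- cams.camera_params(name): a dict with "intrinsics" (3x3 intrinsics, pixels), "R" (3x3) and "t" (3): a world point X has camera coordinates R X + t. Camera axes: x right, y down, z forward; pixel columns grow to the right and rows downward; lengths in m; the calibration is good to about 2 mm. A picture is of the moment at which its call begins. camera_params takes no time and is no camera call.
- workorder.hand_in(): hands the job in, once; it reports no verdict.
Trained networks look in the newest picture that a camera, given by its name, has taken for a name from the list of things; names that differ only in an ending like _2 or _b are one class to them, and where a whole thing is asked for, a point or a joint stands for the part that bears it (a point fixed in the world has none). Each returns a list of dicts, best first, with "score" (0 to 1); they miss things now and then, are a little off and sometimes report something else, mostly with a low value. They report only what shows in the picture. A call takes as long as a camera call. They do not tell look-alikes from the thing itself.
- spotter.search_frame(camera, thing): "pixel" ([column, row] in pixels, amid what is visible of it).
The state is a dict: "time_s": time; "q": joint angles; "dq": joint speeds; "joint_efforts": joint torques, N m; "eef_pos": TCP position; "eef_rot": TCP orientation; "wrist_force": force on the tool from outside, world axes, zero at the start; "torque": the same for the moment, N m; "opening": opening from 0.0 (shut) to 1.0 (fully open).
Only numpy, scipy, OpenCV 4.12 (cv2) and the standard library are available. Lean on these libraries where they do the work, as an engineer would, in place of code of your own. Each camera call takes 0.05 s, during which the arm holds its last target.

## Working session

There is one attempt and no reset: what is moved stays moved. The work goes in short steps, Python scripts to look and compute and a tool call to move; the robot and the scene stay as the last step left them, time stands still between calls to the robot, and variables do not carry over. Pictures are saved under pics/ and viewed, and the job is handed in when it is done.

Besides the shell and the picture viewer there is one more tool, called after "Emit:" as name(argument=value, ...) on one line, values as JSON. servo_tool: Moves the arm, as the interface text tells. Its arguments: {"type":"object","properties":{"targets":{"type":"array","items":{"type":"number"}},"fingers":{"type":"number"}},"required":["targets"]}

```bash
mkdir -p pics; ls; cat > h.py <<'E'
import numpy as np, cv2
from bench import telemetry, cams, workorder, spotter, ctrl
def shot(name):
    im,d=cams.camera(name); np.savez('last_%s.npz'%name,im=im,d=d); return im,d
def world(name,d,u,v,z=None):
    p=cams.camera_params(name); K,R,t=[np.array(p[k]) for k in('intrinsics','R','t')]
    u=np.asarray(u,float);v=np.asarray(v,float)
    ray=np.stack([(u-K[0,2])/K[0,0],(v-K[1,2])/K[1,1],np.ones_like(u)],-1)
    c=-R.T@t
    if z is None: return (ray*np.asarray(d)[...,None]-t)@R
    r=ray@R
    return c+r*((z-c[2])/r[...,2])[...,None]
def cloud(name,d):
    v,u=np.mgrid[0:400,0:640]
    return world(name,d,u,v)
E
cat > a.py <<'E'
from h import *
for n in('side','top'):
    im,d=shot(n); cv2.imwrite('pics/%s0.png'%n,im)
    for t in ['hub','stand','tray','bush'] :
        print(n,t,[(r['pixel'],round(r['score'],2)) for r in spotter.search_frame(n,t)])
o=telemetry.get_obs(); print(o['time_s'],o['eef_pos'],o['eef_rot'],o['wrist_force'],o['opening'],ctrl.nose_length)
for n in('side','top'): p=cams.camera_params(n); print(n,p['intrinsics'],-np.array(p['R']).T@np.array(p['t']),p['R'])
E
python3 a.py
```

```text
pics
side hub [([265.9, 287.8], 0.79)]
side stand [([333.2, 214.3], 0.9), ([226.6, 230.4], 0.82), ([383.5, 252.3], 0.7)]
side tray [([383.9, 146.2], 0.86)]
side bush [([265.4, 276.3], 0.6)]
top hub [([211.2, 232.0], 0.83), ([262.3, 217.7], 0.73)]
top stand [([222.2, 156.5], 0.93), ([307.3, 286.6], 0.71), ([153.5, 302.0], 0.69), ([306.8, 217.2], 0.63)]
top tray [([414.9, 194.6], 0.92), ([212.7, 229.7], 0.66)]
top bush [([207.4, 231.4], 0.48)]
0.5 [ 0.16101837 -0.5519728   0.25622896] [ 0.09994987  0.70000207  0.10004361 -0.69999886] [-0.86799935 -0.26834729 -0.26794657] 1.0026338600970164 0.025
side [[416.14355547   0.         328.72018991]
 [  0.         416.14355547 190.89808299]
 [  0.           0.           1.        ]] [0.09436732 0.55371318 0.91648749] [[-0.74867198 -0.6627754   0.01480001]
 [-0.51245958  0.56442379 -0.64715606]
 [ 0.42056564 -0.49209201 -0.76221388]]
top [[484.73539814   0.         311.28547636]
 [  0.         484.73539814 207.97746618]
 [  0.           0.           1.        ]] [0.42160481 0.03368892 1.36289078] [[-0.02609655 -0.99944658  0.02062766]
 [-0.9940732   0.02376679 -0.10608303]
 [ 0.10553407 -0.02327381 -0.99414329]]
```

View pics/side0.png

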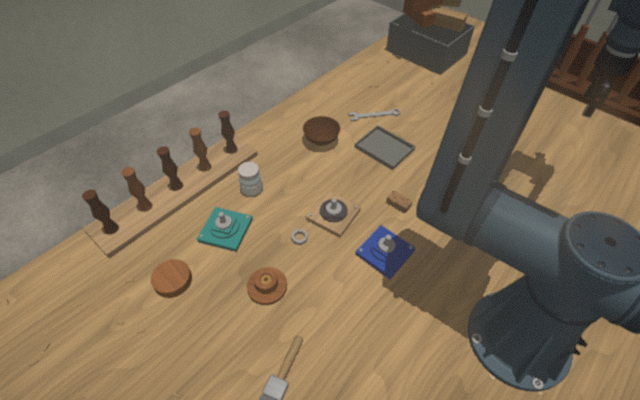

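View pics/top0.png

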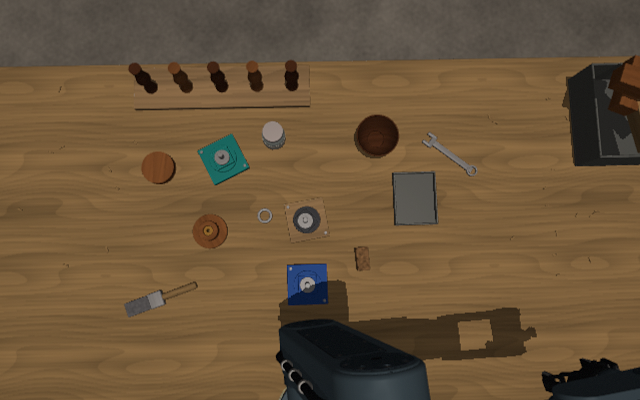

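Top view: the hub with the brass bush is at (210,231), and the plain disc blank, which could be mistaken for it, is at (158,167). The plywood stand is at (306,218), with turquoise (222,156) and blue (307,286) look-alikes. The tray is at (415,198) and the steel ring, which could pass for the collar, at (265,216). I choose the hub at (210,231) and the plywood stand at (306,218), and will check both in close crops.

```bash
cat > b.py <<'E'
from h import *
T=np.load('last_top.npz'); S=np.load('last_side.npz')
def crop(im,u,v,r,k): return cv2.resize(im[v-r:v+r,u-r:u+r],None,fx=k,fy=k,interpolation=cv2.INTER_CUBIC)
a=np.hstack([crop(T['im'],210,231,26,7),crop(T['im'],306,218,26,7)])
b=np.hstack([crop(S['im'],267,286,26,7),crop(S['im'],333,212,26,7)])
cv2.imwrite('pics/crop0.png',np.vstack([a,b])[:, :])
for n,D,pts in(('top',T,{'hub':(210,231),'stand':(306,218),'tray':(415,198)}),('side',S,{'hub':(267,286),'stand':(333,212),'tray':(385,147)})):
    P=cloud(n,D['d'])
    for k,(u,v) in pts.items():
        r=40; Q=P[v-r:v+r,u-r:u+r].reshape(-1,3); Q=Q[D['d'][v-r:v+r,u-r:u+r].ravel()>0]
        c=world(n,0,u,v,0.03); Q=Q[np.hypot(*(Q[:,:2]-c[:2]).T)<0.1]
        print(n,k,c.round(3))
        h,e=np.histogram(Q[:,2],np.arange(-.01,.1,.004)); print(dict(zip((e[:-1]*1000).round().astype(int),h)))
        for lo,hi in ((.008,.02),(.02,.034),(.036,.05),(.06,.085)):
            q=Q[(Q[:,2]>lo)&(Q[:,2]<hi)]
            if len(q)>8:
                (cx,cy),w,an=cv2.minAreaRect((q[:,:2]*1000).astype(np.float32)); cc,rr=cv2.minEnclosingCircle((q[:,:2]*1000).astype(np.float32))
                print(lo,hi,len(q),'mean',q.mean(0).round(4),'z',np.median(q[:,2]).round(4),'rect',round(cx,1),round(cy,1),np.round(w,1),round(an,1),'circ',np.round(cc,1),round(rr,1))
E
python3 b.py
```

```text
top hub [0.506 0.282 0.03 ]
{np.int64(-10): np.int64(68), np.int64(-6): np.int64(824), np.int64(-2): np.int64(1587), np.int64(2): np.int64(539), np.int64(6): np.int64(113), np.int64(10): np.int64(277), np.int64(14): np.int64(233), np.int64(18): np.int64(32), np.int64(22): np.int64(5), np.int64(26): np.int64(8), np.int64(30): np.int64(18), np.int64(34): np.int64(67), np.int64(38): np.int64(127), np.int64(42): np.int64(82), np.int64(46): np.int64(12), np.int64(50): np.int64(1), np.int64(54): np.int64(0), np.int64(58): np.int64(0), np.int64(62): np.int64(0), np.int64(66): np.int64(0), np.int64(70): np.int64(0), np.int64(74): np.int64(0), np.int64(78): np.int64(0), np.int64(82): np.int64(0), np.int64(86): np.int64(0), np.int64(90): np.int64(0), np.int64(94): np.int64(0)}
0.008 0.02 601 mean [0.508  0.2835 0.0136] z 0.0136 rect 489.9 280.3 [133.1 130.4] 31.7 circ [502.6 282.3] 78.5
0.02 0.034 34 mean [0.5086 0.2774 0.029 ] z 0.0306 rect 511.0 277.4 [69.8 39.4] 28.5 circ [503.7 290.8] 35.2
0.036 0.05 271 mean [0.5089 0.2854 0.0409] z 0.0409 rect 509.1 285.1 [51.8 52.1] 69.3 circ [509.1 285
[... 4871 characters left out ...]
nt64(0), np.int64(30): np.int64(0), np.int64(34): np.int64(0), np.int64(38): np.int64(0), np.int64(42): np.int64(0), np.int64(46): np.int64(0), np.int64(50): np.int64(0), np.int64(54): np.int64(0), np.int64(58): np.int64(0), np.int64(62): np.int64(0), np.int64(66): np.int64(0), np.int64(70): np.int64(0), np.int64(74): np.int64(0), np.int64(78): np.int64(0), np.int64(82): np.int64(0), np.int64(86): np.int64(0), np.int64(90): np.int64(0), np.int64(94): np.int64(0)}
0.008 0.02 401 mean [ 0.5806 -0.2824  0.0138] z 0.014 rect 587.8 -288.2 [152.6 126.1] 0.2 circ [ 587.3 -285.6] 94.7
0.02 0.034 39 mean [ 0.5946 -0.2833  0.0212] z 0.0208 rect 586.8 -286.7 [121.5 149.7] 89.6 circ [ 587.3 -286.3] 89.4
```

```bash
true
```

```text
(no output)
```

View pics/crop0.png

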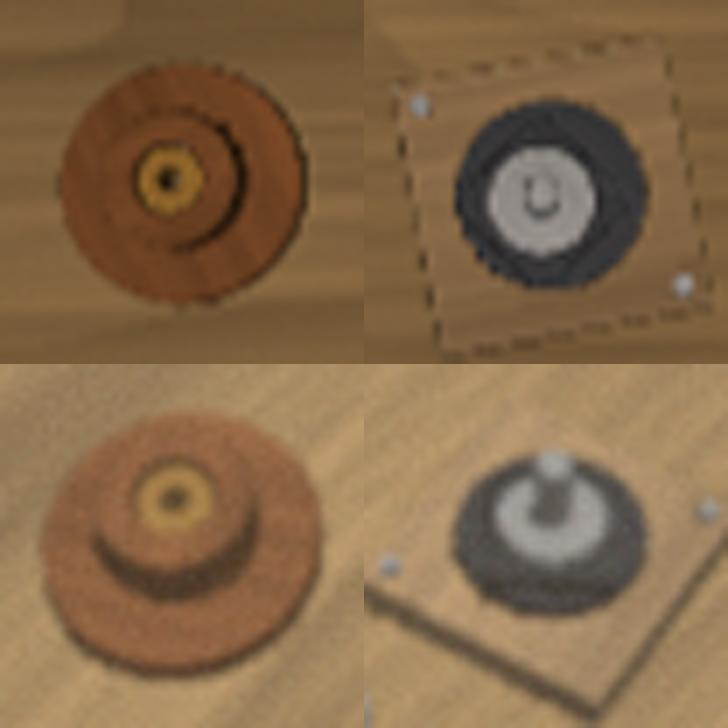

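The crops confirm the brass bush in the hub's boss (top left and bottom left). The plywood stand, with its grey collar and post offset from the base centre, is in the right-hand crops. Next I work out the tool axes and where the fingertips are.

```bash
cat >> h.py <<'E'
from scipy.spatial.transform import Rotation as Ro
def R(o=None):
    o=o or telemetry.get_obs(); w,x,y,z=o['eef_rot']; return Ro.from_quat([x,y,z,w]).as_matrix()
def go(target,yaw=None):
    """print tool-axis shift (mm) needed to reach world target, and turn to align tool y with yaw"""
    o=telemetry.get_obs(); M=R(o); d=np.array(target)-o['eef_pos']
    print('t',round(o['time_s'],2),'pos',o['eef_pos'].round(4),'F',np.round(o['wrist_force'],1),'op',round(o['opening'],3),'tooly',M[:,1].round(3),'shift',(M.T@d*1000).round(1))
E
python3 - <<'E'
from h import *
go([0.509,0.287,0.15]); print(R().round(4))
T=np.load('last_top.npz');S=np.load('last_side.npz')
for n,D in(('top',T),('side',S)):
    P=cloud(n,D['d']); m=(D['d']>0)&(np.hypot(P[...,0]-.161,P[...,1]+.552)<.09)
    v,u=np.nonzero(m&(P[...,2]>.1)); print(n,len(u))
E
```

```text
t 0.5 pos [ 0.161  -0.552   0.2562] F [-0.9 -0.3 -0.3] op 1.003 tooly [ 0.28 -0.96 -0.  ] shift [ 106.3 -708.  -569. ]
[[-0.0e+00  2.8e-01 -9.6e-01]
 [ 1.0e-04 -9.6e-01 -2.8e-01]
 [-1.0e+00 -1.0e-04 -0.0e+00]]
top 1382
side 2532
```

Emit:
servo_tool(targets=[0,0,0,-0.1287,0,0,0,-0.1287,0,0,0,-0.1287,0,0,0,-0.1287,0,0,0,-0.1287], fingers=72)

```text
time_s: 1.0
eef_pos: [0.161, -0.552, 0.2563]
eef_rot: [0.318, 0.632, 0.318, -0.632]
wrist_force: [-0.2, -0.1, -0.5]
opening: 0.845
```

Emit:
servo_tool(targets=[0,0,0,-0.1287,0,0,0,-0.1287,0,0,0,-0.1287,0,0,0,-0.1287,0,0,0,-0.1287])

```text
time_s: 1.5
eef_pos: [0.161, -0.552, 0.2563]
eef_rot: [0.501, 0.499, 0.501, -0.499]
wrist_force: [0.3, -0.7, -0.6]
opening: 0.843
```

Emit:
servo_tool(targets=[0,35,-35,0,0,35,-35,0,0,35,-35,0,0,35,-35,0,0,35,-35,0])

```text
time_s: 2.0
eef_pos: [0.3371, -0.3756, 0.2566]
eef_rot: [-0.5, -0.5, -0.5, 0.5]
wrist_force: [0.9, 0.2, -0.1]
opening: 0.847
```

Emit:
servo_tool(targets=[0,35,-35,0,0,35,-35,0,0,35,-35,0,0,35,-35,0,0,35,-35,0])

```text
time_s: 2.5
eef_pos: [0.5123, -0.2003, 0.2566]
eef_rot: [0.5, 0.5, 0.5, -0.5]
wrist_force: [-0.4, -1.0, -0.3]
opening: 0.841
```

Emit:
servo_tool(targets=[0,0,-49,0,0,0,-49,0,0,0,-49,0,0,0,-49,0,0,0,-49,0])

```text
time_s: 3.0
eef_pos: [0.5108, 0.0449, 0.2565]
eef_rot: [0.5, 0.5, 0.5, -0.5]
wrist_force: [0.2, -0.9, -0.1]
opening: 0.843
```

Emit:
servo_tool(targets=[0,0,-49,0,0,0,-49,0,0,0,-49,0,10,0,-49,0,20,0,-49,0])

```text
time_s: 3.5
eef_pos: [0.5118, 0.2879, 0.229]
eef_rot: [0.501, 0.501, 0.499, -0.499]
wrist_force: [1.1, -0.5, 0.0]
opening: 0.839
```

```bash
cat > c.py <<'E'
from h import *
import sys
go([0.5092,0.287,0.1])
for n in('top','side'):
    im,d=shot(n); p=cams.camera_params(n); o=telemetry.get_obs()
    x=np.array(p['R'])@o['eef_pos']+p['t']; uv=(np.array(p['intrinsics'])@x)[:2]/x[2]; u,v=uv.round().astype(int)
    r=70; u0=max(0,u-r);v0=max(0,v-r); print(n,uv.round(1))
    c=im[v0:v+r,u0:u+r]; cv2.imwrite('pics/%s_%s.png'%(sys.argv[1],n),cv2.resize(c,None,fx=4,fy=4,interpolation=cv2.INTER_CUBIC))
E
python3 c.py a1
```

```text
t 3.5 pos [0.5118 0.2879 0.229 ] F [ 1.1 -0.5  0. ] op 0.839 tooly [1.    0.    0.004] shift [129.   -3.1   1.1]
top [189.5 225.2]
side [255.9 234.3]
```

View pics/a1_side.png

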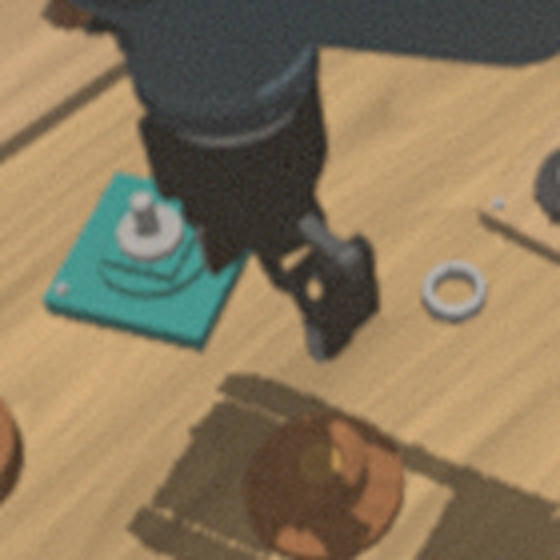

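View pics/a1_top.png

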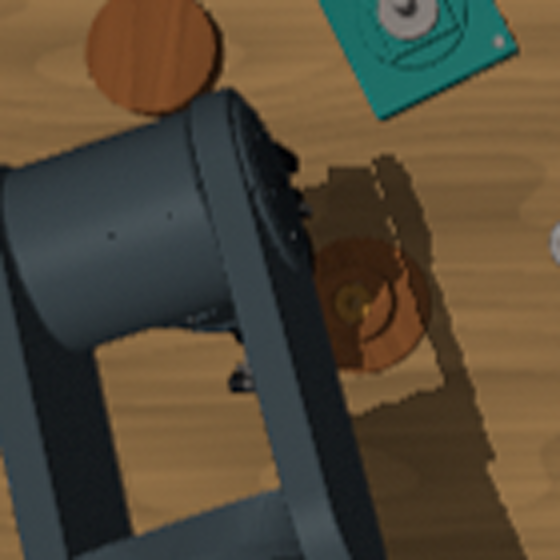

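```bash
python3 - <<'E'
from h import *
D=np.load('last_side.npz'); P=cloud('side',D['d'])
m=(D['d']>0)&(P[...,2]>.12)&(P[...,2]<.3)&(abs(P[...,0]-.512)<.08)&(abs(P[...,1]-.288)<.05)
q=P[m]; f=q[(q[:,0]<.5)]
for lo in np.arange(.17,.26,.005):
    g=q[(q[:,2]>=lo)&(q[:,2]<lo+.005)]
    if len(g): print(round(lo,3),len(g),g.min(0).round(3),g.max(0).round(3))
E
```

```text
0.205 5 [0.468 0.29  0.208] [0.548 0.304 0.21 ]
0.21 17 [0.467 0.285 0.21 ] [0.548 0.305 0.215]
0.215 27 [0.462 0.285 0.215] [0.549 0.306 0.22 ]
0.22 33 [0.461 0.285 0.22 ] [0.551 0.306 0.225]
0.225 24 [0.46  0.287 0.225] [0.551 0.305 0.23 ]
0.23 22 [0.46  0.289 0.23 ] [0.553 0.305 0.235]
0.235 21 [0.461 0.291 0.235] [0.55  0.306 0.24 ]
0.24 14 [0.462 0.293 0.24 ] [0.547 0.306 0.244]
0.245 23 [0.464 0.293 0.245] [0.555 0.306 0.25 ]
0.25 9 [0.461 0.297 0.25 ] [0.555 0.307 0.255]
0.255 41 [0.443 0.283 0.255] [0.57  0.308 0.26 ]
```

Side view: the open jaws hang over the hub, with a fingertip at about (267,251), z ≈ 0.208. The tips are therefore about 21 mm ahead of the TCP, which fits nose_length. Descending over the boss.

Emit:
servo_tool(targets=[25,-1,0.5,0,30,-1,0.5,0,30,-0.5,0,0,30,0,0,0,20,0,0,0])

```text
time_s: 4.1
eef_pos: [0.5077, 0.2833, 0.0904]
eef_rot: [-0.5, -0.499, -0.5, 0.501]
wrist_force: [-0.4, -0.2, 0.6]
opening: 0.843
```

Emit:
servo_tool(targets=[10,0,0,0,10,0,0,0,5,0,0,0,0,0,0,0,0,0,0,0])

```text
time_s: 4.6
eef_pos: [0.5092, 0.2845, 0.0683]
eef_rot: [0.5, 0.5, 0.5, -0.5]
wrist_force: [0.4, 0.7, -0.2]
opening: 0.844
```

```bash
python3 -c "
from h import *
go([0.5093,0.287,0.041]);print(R().round(4))"
```

```text
t 4.6 pos [0.5092 0.2845 0.0683] F [ 0.4  0.7 -0.2] op 0.844 tooly [1.    0.    0.001] shift [27.3  0.1 -2.5]
[[ 1.4e-03  1.0e+00  0.0e+00]
 [ 4.0e-04  0.0e+00 -1.0e+00]
 [-1.0e+00  1.4e-03 -4.0e-04]]
```

Emit:
servo_tool(targets=[10,0,-1,0,9,0,-1,0,7,0,0,0,0,0,0,0,0,0,0,0])

```text
time_s: 5.1
eef_pos: [0.5082, 0.2862, 0.0409]
eef_rot: [-0.5, -0.5, -0.5, 0.5]
wrist_force: [-0.1, -0.1, -0.7]
opening: 0.841
```

Emit:
servo_tool(targets=[0,0,0,0,0,0,0,0,0,0,0,0,0,0,0,0,0,0,0,0], fingers=40)

```text
time_s: 5.6
eef_pos: [0.5087, 0.2864, 0.0422]
eef_rot: [0.5, 0.5, 0.5, -0.5]
wrist_force: [-1.3, -0.2, 5.2]
opening: 0.616
```

Emit:
servo_tool(targets=[0,0,0,0,0,0,0,0,0,0,0,0,0,0,0,0,0,0,0,0])

```text
time_s: 6.1
eef_pos: [0.5088, 0.2864, 0.0422]
eef_rot: [0.5, 0.5, 0.5, -0.5]
wrist_force: [-1.8, -1.6, 5.5]
opening: 0.612
```

Emit:
servo_tool(targets=[-5,0,0,0,-20,0,0,0,-30,0,0,0,-35,0,0,0,-30,0,0,0])

```text
time_s: 6.6
eef_pos: [0.5083, 0.2862, 0.1626]
eef_rot: [-0.5, -0.5, -0.5, 0.5]
wrist_force: [0.4, 0.4, -3.1]
opening: 0.61
```

Emit:
servo_tool(targets=[0,0,15,0,0,4,35,0,0,4,45,0,0,4,45,0,0,4,45,0])

```text
time_s: 7.1
eef_pos: [0.5229, 0.099, 0.1594]
eef_rot: [0.499, 0.499, 0.501, -0.501]
wrist_force: [0.4, -0.3, -2.9]
opening: 0.611
```

Emit:
servo_tool(targets=[0,4,40,0,0,0,25,0,0,0,8,0,0,0,0,0,0,0,0,0])

```text
time_s: 7.6
eef_pos: [0.5278, 0.0288, 0.1605]
eef_rot: [0.499, 0.5, 0.501, -0.5]
wrist_force: [-0.4, -0.0, -3.4]
opening: 0.608
```

```bash
python3 c.py a2; python3 b.py | grep -A6 stand >/dev/null; python3 - <<'E'
from h import *
for n in('top','side'):
    D=np.load('last_%s.npz'%n); P=cloud(n,D['d']); o=telemetry.get_obs()
    m=(D['d']>0)&(np.hypot(P[...,0]-.529,P[...,1]-.022)<.065)
    q=P[m]; h,e=np.histogram(q[:,2],np.arange(.09,.2,.005)); print(n,dict(zip((e[:-1]*1000).round().astype(int).tolist(),h.tolist())))
E
```

```text
t 7.6 pos [0.5278 0.0288 0.1605] F [-0.4 -0.  -3.4] op 0.608 tooly [ 1.    -0.    -0.002] shift [  60.7  -18.5 -258.1]
top [302.  216.7]
side [333.5 178.9]
top {90: 0, 95: 0, 100: 0, 105: 0, 110: 0, 115: 1, 120: 1, 125: 35, 130: 106, 135: 17, 140: 0, 145: 0, 150: 0, 155: 0, 160: 0, 165: 0, 170: 0, 175: 0, 180: 2, 185: 3, 190: 8, 195: 1}
side {90: 0, 95: 0, 100: 0, 105: 0, 110: 0, 115: 2, 120: 40, 125: 48, 130: 345, 135: 75, 140: 27, 145: 32, 150: 41, 155: 121, 160: 146, 165: 27, 170: 19, 175: 23, 180: 15, 185: 36, 190: 60, 195: 61}
```

View pics/a2_side.png

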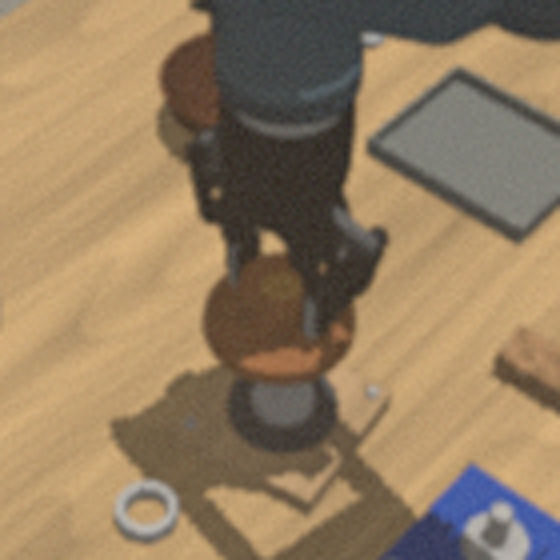

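View pics/a2_top.png

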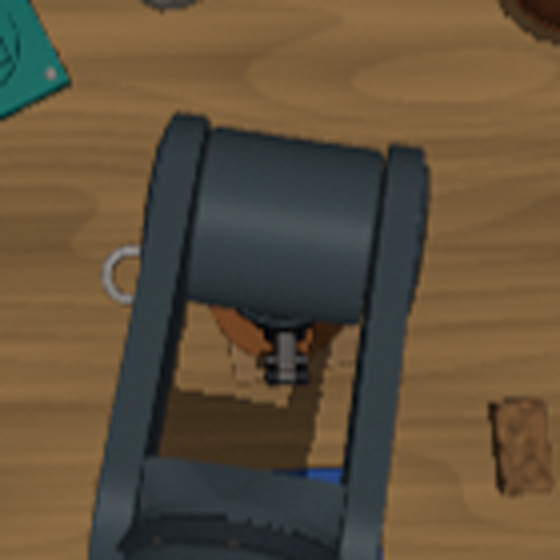

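```bash
cp last_side.npz held_side.npz; cat > fit.py <<'E'
from h import *
from scipy.optimize import least_squares
p=cams.camera_params('side'); K,Rm,t=[np.array(p[k]) for k in('intrinsics','R','t')]
def proj(X):
    c=X@Rm.T+t; q=c@K.T; return q[:,:2]/q[:,2:]
th=np.linspace(0,2*np.pi,180)
def hull(x,y,r,zs):
    X=np.vstack([np.c_[x+r*np.cos(th),y+r*np.sin(th),np.full_like(th,z)] for z in zs])
    return cv2.convexHull(proj(X).astype(np.float32)*16)/16
def fit(pts,x0,r,h,zfix=None):
    def f(a):
        H=hull(a[0],a[1],r,[a[2],a[2]+h])
        return np.array([cv2.pointPolygonTest(H.astype(np.float32),(float(u),float(v)),True) for u,v in pts]+([100*0+ (a[2]-zfix)*2000] if zfix is not None else []))
    s=least_squares(f,x0,loss='soft_l1',f_scale=.5,diff_step=1e-3,x_scale=[.01,.01,.01]); return s.x,np.abs(f(s.x)).mean(),len(pts)
def bound(mask,bg):
    # mask-boundary subpixel-ish points: midpoints between mask px and 4-neighbour bg px
    out=[]
    for v,u in np.argwhere(mask):
        for dv,du in((0,1),(0,-1),(1,0),(-1,0)):
            if bg[v+dv,u+du]: out.append((u+du/2,v+dv/2))
    return np.array(out)
if __name__=='__main__':
    A=np.load('held_side.npz'); im=A['im'].astype(int); P=cloud('side',A['d'])
    brown=(im[...,2]>1.45*im[...,0])&(im[...,2]>40)
    near=(np.hypot(P[...,0]-.529,P[...,1]-.022)<.07)
    z=P[...,2]
    m=brown&near&(z>.108)&(z<.142)&(A['d']>0); bg=(z<.1)&(A['d']>0)
    b=bound(m,bg); vis=A['im'].copy()
    r=fit(b,[.529,.024,.118],.048,.014); print('held',r)
    r2=fit(b,[.529,.024,.118],.048,.014,.1175); print('held z fixed',r2)
    for u,v in b: cv2.circle(vis,(int(u),int(v)),0,(0,255,0))
    cv2.imwrite('pics/fit1.png',cv2.resize(vis[170:300,260:400],None,fx=4,fy=4,interpolation=0))
    S=np.load('side0.npz') if False else None
E
cp pics/side0.png s0.png; python3 fit.py
```

```text
held (array([0.53482381, 0.02489537, 0.11010631]), np.float64(0.20930507225032108), 94)
held z fixed (array([0.53104257, 0.02929512, 0.11746157]), np.float64(0.22710549110013334), 94)
```

View pics/fit1.png

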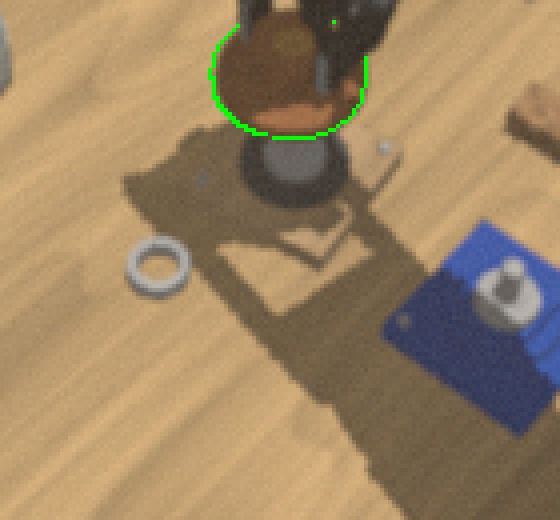

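```bash
cat > fit2.py <<'E'
from fit import *
im=cv2.imread('s0.png'); I=im.astype(int)
hsv=cv2.cvtColor(im,cv2.COLOR_BGR2HSV)
# hub on bench: ratio R/B high vs bench
ratio=I[...,2]/(I[...,0]+1.)
c=ratio[286-24:286+24,267-24:267+24]; print('hub ratio',np.percentile(ratio[275:300,255:280],[5,50,95]),'bench',np.percentile(ratio[310:330,300:330],[5,50,95]))
rb=cv2.GaussianBlur(im,(3,3),0).astype(float); ratio=rb[...,2]/(rb[...,0]+1)
thr=(np.median(ratio[280:295,250:262])+np.median(ratio[310:330,300:330]))/2
m=np.zeros(ratio.shape,np.uint8); m[262:312,240:295]=(ratio>thr)[262:312,240:295]
m=cv2.morphologyEx(m,cv2.MORPH_CLOSE,np.ones((9,9)))
n,l,s,_=cv2.connectedComponentsWithStats(m); k=1+s[1:,4].argmax(); m=l==k
cs,_=cv2.findContours(m.astype(np.uint8),cv2.RETR_EXTERNAL,cv2.CHAIN_APPROX_NONE)
hullm=np.zeros_like(im[...,0]); cv2.drawContours(hullm,cs,-1,1,-1)
b=bound(hullm>0,hullm==0)
print('hub z free',fit(b,[.509,.288,.0],.048,.014)); print('hub z0',fit(b,[.509,.288,.0],.048,.014,0.))
vis=im.copy()
for u,v in b: cv2.circle(vis,(int(u),int(v)),0,(0,255,0))
for X,z in(((.5297,.0242),.0735),((.5297,.0242),.0415)):
  for r in(.007,.021):
    q=proj(np.c_[X[0]+r*np.cos(th),X[1]+r*np.sin(th),np.full_like(th,z)])
    print(z,r,q.mean(0).round(1),q.min(0).round(1),q.max(0).round(1))
cv2.imwrite('pics/fit2.png',np.hstack([cv2.resize(vis[255:320,235:300],None,fx=6,fy=6,interpolation=0),cv2.resize(im[185:235,308:358],(390,390),interpolation=0)]))
E
python3 fit2.py
```

```text
hub ratio [1.86109937 2.11764706 2.265625  ] bench [1.65454545 1.69158879 1.73333333]
hub z free (array([ 0.53186072,  0.2744201 , -0.04602278]), np.float64(0.24438438793235967), 154)
hub z0 (array([ 0.52052358,  0.2816364 , -0.02074887]), np.float64(0.795426694971501), 154)
0.0735 0.007 [333.5 199.9] [330.8 197.9] [336.2 202. ]
0.0735 0.021 [333.5 199.9] [325.5 193.8] [341.6 206.3]
0.0415 0.007 [333.2 207.5] [330.6 205.4] [335.9 209.6]
0.0415 0.021 [333.2 207.5] [325.4 201.4] [341.1 213.8]
```

View pics/fit2.png

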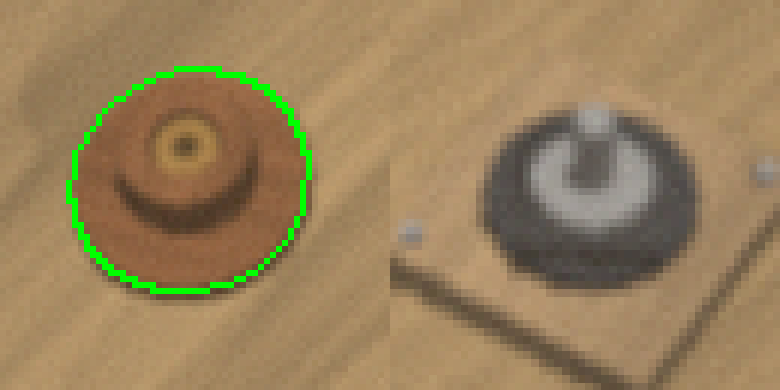

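Dead reckoning from the relative camera measurement puts the TCP target at about (0.5287, 0.0222), with the post top near z 0.0735. The held-hub fit agrees to within about 2 mm, so I'll feel for the hole.

Emit:
servo_tool(targets=[10,0.5,3,0,12,0.5,3.5,0,12,0,0,0,5,0,0,0,0,0,0,0])

```text
time_s: 8.2
eef_pos: [0.5284, 0.022, 0.1207]
eef_rot: [0.499, 0.499, 0.501, -0.501]
wrist_force: [-0.8, 0.9, -4.3]
opening: 0.613
```

```bash
python3 -c "
from h import *
go([0.5287,0.0222,0.1157])"; python3 c.py a3
```

```text
t 8.2 pos [0.5284 0.022  0.1207] F [-0.8  0.9 -4.3] op 0.613 tooly [ 1.     0.    -0.003] shift [ 5.   0.3 -0.2]
t 8.2 pos [0.5284 0.022  0.1207] F [-0.8  0.9 -4.3] op 0.613 tooly [ 1.     0.    -0.003] shift [  21.   -19.2 -264.9]
top [304.8 217.5]
side [334.7 187.2]
```

View pics/a3_side.png

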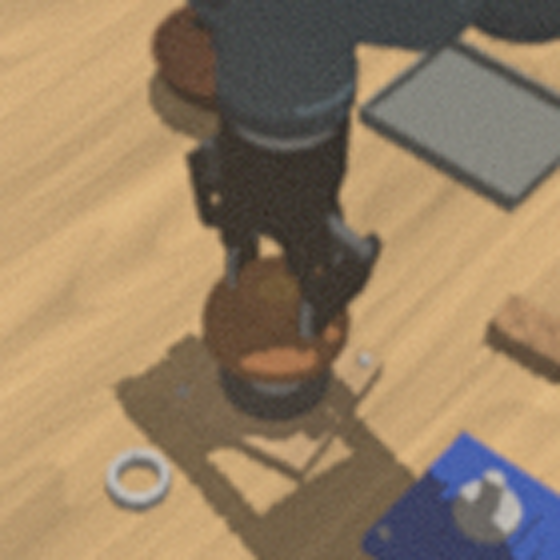

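The side view shows the hub held above the collar, the turntable just below it. I lower it in small steps and watch the force.

Emit:
servo_tool(targets=[1,0,0,0,1,0,0,0,1,0,0,0,0.5,0,0,0,0,0,0,0])

```text
time_s: 8.8
eef_pos: [0.5295, 0.0218, 0.1189]
eef_rot: [-0.5, -0.5, -0.5, 0.5]
wrist_force: [0.5, -0.5, -3.5]
opening: 0.608
```

Emit:
servo_tool(targets=[0.7,0,0,0,0.7,0,0,0,0.6,0,0,0,0,0,0,0,0,0,0,0])

```text
time_s: 9.3
eef_pos: [0.5295, 0.0218, 0.1169]
eef_rot: [0.5, 0.5, 0.5, -0.5]
wrist_force: [0.2, -0.4, -3.3]
opening: 0.611
```

Emit:
servo_tool(targets=[0.5,0,0,0,0.5,0,0,0,0.5,0,0,0,0,0,0,0,0,0,0,0])

```text
time_s: 9.8
eef_pos: [0.5295, 0.0218, 0.1154]
eef_rot: [-0.5, -0.5, -0.5, 0.5]
wrist_force: [0.6, 0.1, -2.9]
opening: 0.613
```

Emit:
servo_tool(targets=[0.5,0,0,0,0.5,0,0,0,0.5,0,0,0,0,0,0,0,0,0,0,0])

```text
time_s: 10.3
eef_pos: [0.5295, 0.0218, 0.1139]
eef_rot: [0.5, 0.5, 0.5, -0.5]
wrist_force: [-0.5, -0.9, -2.9]
opening: 0.61
```

Emit:
servo_tool(targets=[0.5,0,0,0,0.5,0,0,0,0.5,0,0,0,0,0,0,0,0,0,0,0])

```text
time_s: 10.8
eef_pos: [0.5295, 0.0218, 0.1124]
eef_rot: [0.5, 0.5, 0.5, -0.5]
wrist_force: [0.1, 0.5, -4.5]
opening: 0.61
```

Emit:
servo_tool(targets=[0.5,0,0,0,0.5,0,0,0,0.5,0,0,0,0,0,0,0,0,0,0,0])

```text
time_s: 11.3
eef_pos: [0.5295, 0.0218, 0.1109]
eef_rot: [-0.5, -0.5, -0.5, 0.5]
wrist_force: [-0.6, -1.0, -3.8]
opening: 0.614
```

No contact with the underside at about 0.069, below any possible post-top height, so the post is in the hole. Continuing down to the bush.

Emit:
servo_tool(targets=[1,0,0,0,1,0,0,0,1,0,0,0,1,0,0,0,0,0,0,0])

```text
time_s: 11.8
eef_pos: [0.5294, 0.0218, 0.1067]
eef_rot: [0.5, 0.5, 0.5, -0.5]
wrist_force: [0.1, 0.2, -3.9]
opening: 0.61
```

Emit:
servo_tool(targets=[1,0,0,0,1,0,0,0,1,0,0,0,0,0,0,0,0,0,0,0])

```text
time_s: 12.3
eef_pos: [0.5295, 0.0218, 0.1038]
eef_rot: [0.5, 0.5, 0.5, -0.5]
wrist_force: [0.4, -0.3, -3.6]
opening: 0.614
```

Emit:
servo_tool(targets=[1,0,0,0,1,0,0,0,1,0,0,0,0,0,0,0,0,0,0,0])

```text
time_s: 12.8
eef_pos: [0.5297, 0.0218, 0.1013]
eef_rot: [0.5, 0.5, 0.5, -0.5]
wrist_force: [-2.1, 0.3, 1.7]
opening: 0.611
```

Contact with the bush came at TCP 0.101, as expected for a post top near 0.073. Pressing on, with the collar expected at about 0.083.

Emit:
servo_tool(targets=[1,0,0,0,1,0,0,0,0.5,0,0,0,0,0,0,0,0,0,0,0])

```text
time_s: 13.3
eef_pos: [0.5304, 0.0217, 0.0995]
eef_rot: [0.501, 0.5, 0.499, -0.5]
wrist_force: [-2.0, -0.5, 7.3]
opening: 0.612
```

Emit:
servo_tool(targets=[1,0,0,0,1,0,0,0,0.5,0,0,0,0,0,0,0,0,0,0,0])

```text
time_s: 13.8
eef_pos: [0.5305, 0.0217, 0.0971]
eef_rot: [0.501, 0.5, 0.499, -0.5]
wrist_force: [-2.7, 0.8, 8.2]
opening: 0.609
```

Emit:
servo_tool(targets=[1,0,0,0,1,0,0,0,0.5,0,0,0,0,0,0,0,0,0,0,0])

```text
time_s: 14.3
eef_pos: [0.5305, 0.0216, 0.0946]
eef_rot: [0.501, 0.5, 0.499, -0.5]
wrist_force: [-3.1, 0.4, 8.2]
opening: 0.612
```

Emit:
servo_tool(targets=[1,-0.3,0,0,1,-0.3,0,0,0.5,0,0,0,0,0,0,0,0,0,0,0])

```text
time_s: 14.8
eef_pos: [0.5302, 0.0216, 0.0921]
eef_rot: [0.501, 0.501, 0.499, -0.499]
wrist_force: [-1.2, -0.5, 6.2]
opening: 0.609
```

Emit:
servo_tool(targets=[1,0,0,0,1,0,0,0,0.5,0,0,0,0,0,0,0,0,0,0,0])

```text
time_s: 15.3
eef_pos: [0.5301, 0.0216, 0.0894]
eef_rot: [0.501, 0.501, 0.499, -0.499]
wrist_force: [-0.5, 1.2, 5.0]
opening: 0.61
```

Emit:
servo_tool(targets=[1,0,0,0,1,0,0,0,0.5,0,0,0,0,0,0,0,0,0,0,0])

```text
time_s: 15.8
eef_pos: [0.5286, 0.0218, 0.0855]
eef_rot: [0.5, 0.5, 0.5, -0.5]
wrist_force: [-0.1, -0.1, -2.6]
opening: 0.608
```

The bush has come free of the strips. Now feeling for the collar.

Emit:
servo_tool(targets=[0.5,0,0,0,0.5,0,0,0,0.3,0,0,0,0,0,0,0,0,0,0,0])

```text
time_s: 16.3
eef_pos: [0.5289, 0.0218, 0.0846]
eef_rot: [-0.5, -0.5, -0.5, 0.5]
wrist_force: [0.7, 0.7, -2.8]
opening: 0.61
```

Emit:
servo_tool(targets=[0.5,0,0,0,0.5,0,0,0,0,0,0,0,0,0,0,0,0,0,0,0])

```text
time_s: 16.8
eef_pos: [0.529, 0.0218, 0.0836]
eef_rot: [0.5, 0.5, 0.5, -0.5]
wrist_force: [0.2, 0.2, -2.6]
opening: 0.614
```

Emit:
servo_tool(targets=[0.4,0,0,0,0.3,0,0,0,0,0,0,0,0,0,0,0,0,0,0,0])

```text
time_s: 17.3
eef_pos: [0.529, 0.0218, 0.0832]
eef_rot: [0.5, 0.5, 0.5, -0.5]
wrist_force: [-3.3, 0.8, 5.0]
opening: 0.613
```

Emit:
servo_tool(targets=[0.2,0,0,0,0,0,0,0,0,0,0,0,0,0,0,0,0,0,0,0])

```text
time_s: 17.8
eef_pos: [0.529, 0.0218, 0.0831]
eef_rot: [0.5, 0.5, 0.5, -0.5]
wrist_force: [-4.2, 0.2, 7.3]
opening: 0.612
```

Emit:
servo_tool(targets=[0.2,0,0,0,0,0,0,0,0,0,0,0,0,0,0,0,0,0,0,0])

```text
time_s: 18.3
eef_pos: [0.529, 0.0218, 0.083]
eef_rot: [0.5, 0.5, 0.5, -0.5]
wrist_force: [-3.8, 0.5, 7.9]
opening: 0.616
```

It rests on the collar with about 11 N of net push, well under 35 N. Releasing and lifting away.

Emit:
servo_tool(targets=[0,0,0,0,0,0,0,0,0,0,0,0,0,0,0,0,0,0,0,0], fingers=72)

```text
time_s: 18.8
eef_pos: [0.5289, 0.0217, 0.0824]
eef_rot: [-0.5, -0.5, -0.5, 0.5]
wrist_force: [0.5, -0.6, -0.2]
opening: 0.843
```

Emit:
servo_tool(targets=[-5,0,0,0,-15,0,0,0,-25,0,0,0,-25,0,0,0,-10,0,0,0])

```text
time_s: 19.3
eef_pos: [0.5304, 0.0215, 0.1653]
eef_rot: [0.501, 0.501, 0.499, -0.499]
wrist_force: [0.2, 0.2, 0.4]
opening: 0.844
```

```bash
python3 c.py a4; python3 - <<'E'
from h import *
D=np.load('last_side.npz'); P=cloud('side',D['d'])
for lo,hi,r in((.05,.06,.06),(.078,.09,.04),(.091,.105,.03)):
    q=P[(D['d']>0)&(P[...,2]>lo)&(P[...,2]<hi)&(np.hypot(P[...,0]-.5297,P[...,1]-.0242)<r)]
    if len(q)>4:
        cc,rr=cv2.minEnclosingCircle((q[:,:2]*1000).astype(np.float32)); print(lo,hi,len(q),q.mean(0).round(4),np.median(q[:,2]),np.round(cc,1),round(rr,1))
E
```

```text
t 19.3 pos [0.5304 0.0215 0.1653] F [0.2 0.2 0.4] op 0.844 tooly [1.    0.    0.004] shift [  65.   -21.5 -265.5]
top [305.1 215.3]
side [335.  175.8]
0.05 0.06 475 [0.5206 0.0359 0.0558] 0.05590402870458589 [530.2  25.2] 48.8
0.078 0.09 206 [0.5258 0.0302 0.0839] 0.08393616074849225 [530.9  24.8] 27.9
0.091 0.105 77 [0.5299 0.0254 0.097 ] 0.0973406258384399 [530.7  25.2] 14.8
```

View pics/a4_side.png

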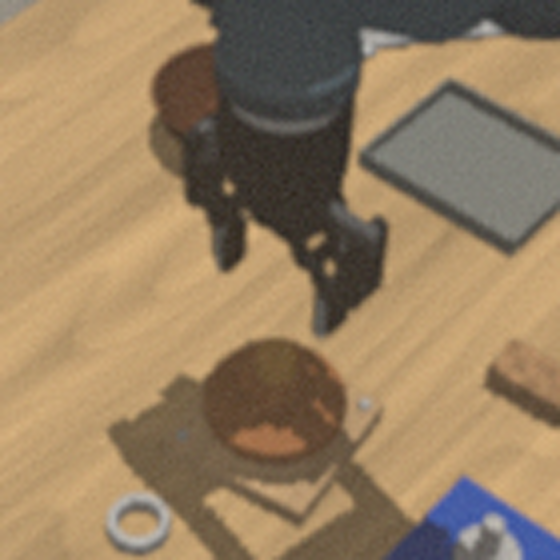

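The hub is seated: flange top 0.056, boss top 0.084, bush top 0.097, so the bush stands about 13–14 mm proud and centred. I narrow the jaws to 38 mm and go down around the bush, feeling for the boss top with the tips.

Emit:
servo_tool(targets=[0,0,0,0,0,0,0,0,0,0,0,0,0,0,0,0,0,0,0,0], fingers=38)

```text
time_s: 19.9
eef_pos: [0.5287, 0.0218, 0.162]
eef_rot: [0.5, 0.5, 0.5, -0.5]
wrist_force: [0.1, 1.1, 0.0]
opening: 0.445
```

```bash
python3 c.py a5; python3 - <<'E'
from h import *
go([.5292,.0225,.115])
D=np.load('last_side.npz'); P=cloud('side',D['d'])
m=(D['d']>0)&(P[...,2]>.11)&(P[...,2]<.2)&(abs(P[...,0]-.53)<.08)&(abs(P[...,1]-.022)<.05)
q=P[m]
for lo in np.arange(.12,.18,.003):
    g=q[(q[:,2]>=lo)&(q[:,2]<lo+.003)]
    if len(g): print(round(lo,3),len(g),g.min(0).round(3),g.max(0).round(3))
E
```

```text
t 19.9 pos [0.5287 0.0218 0.162 ] F [0.1 1.1 0. ] op 0.445 tooly [ 1.    -0.    -0.001] shift [  62.   -19.4 -265.2]
top [305.  216.2]
side [335.3 176.7]
t 20.0 pos [0.5288 0.0218 0.1623] F [ 0.1  0.1 -0.2] op 0.444 tooly [ 1.  0. -0.] shift [47.3  0.4 -0.7]
0.138 2 [0.55  0.025 0.14 ] [0.55  0.028 0.141]
0.141 7 [0.501 0.014 0.143] [0.55  0.032 0.144]
0.144 9 [0.505 0.013 0.145] [0.554 0.035 0.147]
0.147 15 [0.499 0.013 0.147] [0.563 0.034 0.15 ]
0.15 17 [0.499 0.011 0.15 ] [0.556 0.034 0.153]
0.153 7 [0.505 0.021 0.153] [0.562 0.033 0.156]
0.156 19 [0.497 0.016 0.156] [0.563 0.034 0.159]
0.159 10 [0.498 0.015 0.159] [0.562 0.033 0.162]
0.162 11 [0.497 0.013 0.162] [0.551 0.034 0.164]
0.165 16 [0.498 0.018 0.165] [0.561 0.035 0.167]
0.168 14 [0.498 0.015 0.168] [0.561 0.034 0.171]
0.171 11 [0.497 0.014 0.171] [0.556 0.035 0.174]
0.174 16 [0.503 0.011 0.174] [0.556 0.034 0.177]
0.177 10 [0.497 0.015 0.177] [0.559 0.035 0.18 ]
```

Emit:
servo_tool(targets=[10,0.5,-0.7,0,14,0,0,0,14,0,0,0,7,0,0,0,0,0,0,0])

```text
time_s: 20.5
eef_pos: [0.5281, 0.0227, 0.1154]
eef_rot: [0.499, 0.499, 0.501, -0.501]
wrist_force: [0.3, 0.0, 0.0]
opening: 0.445
```

Emit:
servo_tool(targets=[1,0,0,0,1,0,0,0,1,0,0,0,0,0,0,0,0,0,0,0])

```text
time_s: 21.0
eef_pos: [0.5296, 0.0224, 0.1148]
eef_rot: [0.5, 0.5, 0.5, -0.5]
wrist_force: [0.4, -0.3, 0.4]
opening: 0.446
```

Emit:
servo_tool(targets=[1,0,0,0,1,0,0,0,0,0,0,0,0,0,0,0,0,0,0,0])

```text
time_s: 21.5
eef_pos: [0.5294, 0.0225, 0.1125]
eef_rot: [0.5, 0.5, 0.5, -0.5]
wrist_force: [-0.1, -0.9, 0.0]
opening: 0.446
```

Emit:
servo_tool(targets=[0.7,0,0,0,0.7,0,0,0,0,0,0,0,0,0,0,0,0,0,0,0])

```text
time_s: 22.0
eef_pos: [0.5294, 0.0225, 0.1111]
eef_rot: [0.5, 0.5, 0.5, -0.5]
wrist_force: [-0.1, -0.4, -0.2]
opening: 0.441
```

Emit:
servo_tool(targets=[0.7,0,0,0,0.7,0,0,0,0,0,0,0,0,0,0,0,0,0,0,0])

```text
time_s: 22.5
eef_pos: [0.5294, 0.0225, 0.1097]
eef_rot: [0.5, 0.5, 0.5, -0.5]
wrist_force: [-0.0, 0.3, -1.3]
opening: 0.447
```

Emit:
servo_tool(targets=[-0.5,0,0,0,0,0,0,0,0,0,0,0,0,0,0,0,0,0,0,0], fingers=15)

```text
time_s: 23.0
eef_pos: [0.5294, 0.0225, 0.1103]
eef_rot: [0.5, 0.5, 0.5, -0.5]
wrist_force: [-1.8, -0.4, 3.5]
opening: 0.272
```

Emit:
servo_tool(targets=[0,0,0,0,0,0,0,0,0,0,0,0,0,0,0,0,0,0,0,0])

```text
time_s: 23.5
eef_pos: [0.5294, 0.0225, 0.1102]
eef_rot: [0.5, 0.5, 0.5, -0.5]
wrist_force: [-0.9, 0.6, 4.4]
opening: 0.271
```

Gripped, with the opening reading about 23–24 mm for the 26 mm bush. Drawing it straight up, slowly.

Emit:
servo_tool(targets=[-1,0,0,0,-2,0,0,0,-3,0,0,0,-3,0,0,0,-3,0,0,0])

```text
time_s: 24.0
eef_pos: [0.5295, 0.0224, 0.1224]
eef_rot: [0.5, 0.5, 0.5, -0.5]
wrist_force: [1.0, 0.1, -0.2]
opening: 0.276
```

Emit:
servo_tool(targets=[-4,0,0,0,-10,0,0,0,-15,0,0,0,-15,0,0,0,-15,0,0,0])

```text
time_s: 24.5
eef_pos: [0.5295, 0.0225, 0.1825]
eef_rot: [0.5, 0.5, 0.5, -0.5]
wrist_force: [0.1, -0.2, -0.6]
opening: 0.271
```

```bash
python3 c.py a6; python3 - <<'E'
from h import *
D=np.load('last_side.npz'); P=cloud('side',D['d'])
for lo,hi,r in((.05,.062,.06),(.078,.09,.04)):
    q=P[(D['d']>0)&(P[...,2]>lo)&(P[...,2]<hi)&(np.hypot(P[...,0]-.5297,P[...,1]-.0242)<r)]
    if len(q)>4:
        cc,rr=cv2.minEnclosingCircle((q[:,:2]*1000).astype(np.float32)); print(lo,hi,len(q),np.median(q[:,2]),np.round(cc,1),round(rr,1))
E
```

```text
t 24.5 pos [0.5295 0.0225 0.1825] F [ 0.1 -0.2 -0.6] op 0.271 tooly [1.    0.    0.001] shift [  82.5  -20.4 -264.5]
top [304.8 214.5]
side [334.7 170.2]
0.05 0.062 482 0.056374975153712134 [529.7  24.4] 48.8
0.078 0.09 229 0.08374205894383528 [530.2  25.2] 27.3
```

View pics/a6_side.png

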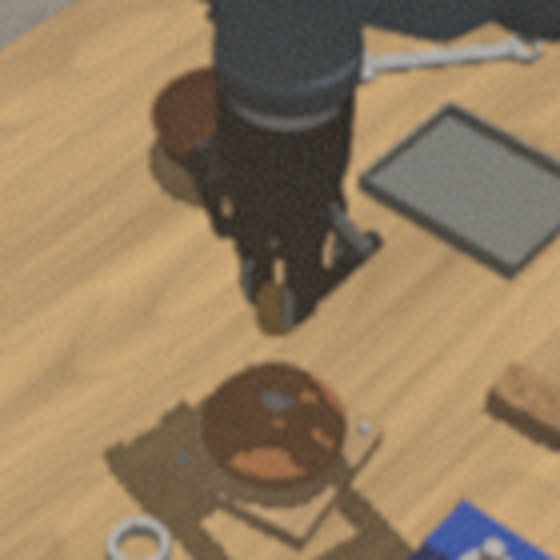

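The side view shows the bush hanging upright in the jaws at crop (275,305). The hub is still on the stand with the post visible in its empty recess. Moving to the tray centre at about (0.588, −0.288).

Emit:
servo_tool(targets=[0,5,20,0,0,8,42,0,0,8,45,0,0,9,45,0,0,9,45,0])

```text
time_s: 25.1
eef_pos: [0.5683, -0.1761, 0.1807]
eef_rot: [0.5, 0.5, 0.5, -0.5]
wrist_force: [0.3, 0.2, -0.7]
opening: 0.27
```

Emit:
servo_tool(targets=[0,9,45,0,10,9,40,0,15,1,23,0,20,0,5,0,15,0,0,0])

```text
time_s: 25.6
eef_pos: [0.5865, -0.2885, 0.1191]
eef_rot: [-0.499, -0.5, -0.5, 0.501]
wrist_force: [-0.3, 0.9, -0.7]
opening: 0.269
```

Emit:
servo_tool(targets=[20,0,0,0,20,0,0,0,15,0,0,0,10,0,0,0,0,0,0,0])

```text
time_s: 26.1
eef_pos: [0.5865, -0.2864, 0.0544]
eef_rot: [0.499, 0.5, 0.501, -0.5]
wrist_force: [-0.1, -0.3, -1.7]
opening: 0.274
```

Emit:
servo_tool(targets=[0,0,0,0,0,0,0,0,0,0,0,0,0,0,0,0,0,0,0,0])

```text
time_s: 26.6
eef_pos: [0.5876, -0.2877, 0.0567]
eef_rot: [0.5, 0.5, 0.5, -0.5]
wrist_force: [-0.1, 0.0, 0.5]
opening: 0.271
```

```bash
python3 c.py a7;python3 - <<'E'
from h import *
go([.588,-.288,.0413])
E
```

```text
t 26.6 pos [ 0.5876 -0.2877  0.0567] F [-0.1  0.   0.5] op 0.271 tooly [ 1.    -0.     0.001] shift [ -43.6  -78.4 -574.7]
top [417.4 195.5]
side [386.  135.2]
t 26.7 pos [ 0.5875 -0.2876  0.0564] F [-0.4 -0.3 -0.9] op 0.271 tooly [ 1. -0.  0.] shift [15.1  0.5  0.4]
```

View pics/a7_side.png

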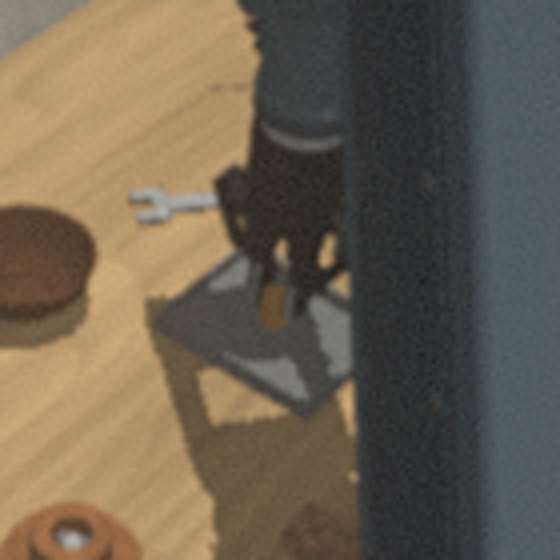

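The bush is over the middle of the tray (crop (270,305)), about 15 mm above the floor. Lowering gently.

Emit:
servo_tool(targets=[4,0,0,0,4,0,0,0,3,0,0,0,1,0,0,0,0,0,0,0])

```text
time_s: 27.2
eef_pos: [0.5872, -0.2874, 0.0437]
eef_rot: [0.5, 0.5, 0.5, -0.5]
wrist_force: [-0.5, 0.4, -0.7]
opening: 0.272
```

Emit:
servo_tool(targets=[0.7,0,0,0,0.7,0,0,0,0.6,0,0,0,0,0,0,0,0,0,0,0])

```text
time_s: 27.7
eef_pos: [0.5875, -0.2875, 0.0423]
eef_rot: [0.5, 0.5, 0.5, -0.5]
wrist_force: [-0.1, -0.6, -1.2]
opening: 0.271
```

Emit:
servo_tool(targets=[0.5,0,0,0,0.4,0,0,0,0,0,0,0,0,0,0,0,0,0,0,0])

```text
time_s: 28.2
eef_pos: [0.5874, -0.2875, 0.0413]
eef_rot: [0.5, 0.5, 0.5, -0.5]
wrist_force: [-0.5, -0.4, -0.5]
opening: 0.268
```

Emit:
servo_tool(targets=[0.4,0,0,0,0.4,0,0,0,0,0,0,0,0,0,0,0,0,0,0,0])

```text
time_s: 28.7
eef_pos: [0.5875, -0.2876, 0.0413]
eef_rot: [0.5, 0.5, 0.5, -0.5]
wrist_force: [-3.5, 1.5, 5.5]
opening: 0.271
```

Emit:
servo_tool(targets=[0.4,0,0,0,0.3,0,0,0,0,0,0,0,0,0,0,0,0,0,0,0])

```text
time_s: 29.2
eef_pos: [0.5875, -0.2876, 0.0412]
eef_rot: [0.5, 0.5, 0.5, -0.5]
wrist_force: [-3.9, 3.5, 10.3]
opening: 0.269
```

Floor contact came exactly where predicted (TCP 0.0413). I back off the extra push, then release and lift.

Emit:
servo_tool(targets=[-0.4,0,0,0,-0.2,0,0,0,0,0,0,0,0,0,0,0,0,0,0,0])

```text
time_s: 29.7
eef_pos: [0.5875, -0.2876, 0.0413]
eef_rot: [0.5, 0.5, 0.5, -0.5]
wrist_force: [-2.2, 1.7, 6.7]
opening: 0.268
```

Emit:
servo_tool(targets=[0,0,0,0,0,0,0,0,0,0,0,0,0,0,0,0,0,0,0,0], fingers=48)

```text
time_s: 30.2
eef_pos: [0.5874, -0.2875, 0.0402]
eef_rot: [0.5, 0.5, 0.5, -0.5]
wrist_force: [-0.2, 0.8, 0.1]
opening: 0.566
```

Emit:
servo_tool(targets=[-5,0,0,0,-15,0,0,0,-30,0,0,0,-40,0,0,0,-40,0,0,0])

```text
time_s: 30.7
eef_pos: [0.5873, -0.2874, 0.1728]
eef_rot: [0.5, 0.5, 0.5, -0.5]
wrist_force: [0.4, -1.2, 0.5]
opening: 0.566
```

Emit:
servo_tool(targets=[-10,-20,30,0,0,-30,35,0,0,-30,35,0,0,-30,35,0,0,-20,20,0])

```text
time_s: 31.2
eef_pos: [0.4555, -0.4453, 0.1823]
eef_rot: [-0.5, -0.5, -0.499, 0.501]
wrist_force: [0.5, -0.2, -0.0]
opening: 0.558
```

```bash
python3 - <<'E'
from h import *
go([.588,-.288,.0413])
for n in('top','side'):
    im,d=shot(n); cv2.imwrite('pics/end_%s.png'%n,im); P=cloud(n,d)
    for nm,c,lo,hi,r in(('bush',(.5875,-.288),.02,.04,.035),('flange',(.5297,.0235),.05,.062,.06),('boss',(.5297,.0235),.078,.09,.04)):
        q=P[(d>0)&(P[...,2]>lo)&(P[...,2]<hi)&(np.hypot(P[...,0]-c[0],P[...,1]-c[1])<r)]
        if len(q)>4:
            cc,rr=cv2.minEnclosingCircle((q[:,:2]*1000).astype(np.float32)); print(n,nm,len(q),np.median(q[:,2]).round(4),np.round(cc,1),round(rr,1))
E
```

```text
t 31.2 pos [ 0.4555 -0.4453  0.1823] F [ 0.5 -0.2 -0. ] op 0.558 tooly [ 1.    -0.002  0.001] shift [ 140.7  132.1 -157.9]
top bush 58 0.0281 [ 588.4 -287.9] 12.6
top flange 666 0.0552 [529.9  21.4] 47.7
top boss 232 0.0828 [529.8  21.8] 26.8
side bush 55 0.0272 [ 589.2 -285.5] 15.7
side flange 487 0.0561 [530.4  24.8] 48.5
side boss 230 0.0842 [530.5  25.3] 27.7
```

View pics/end_side.png

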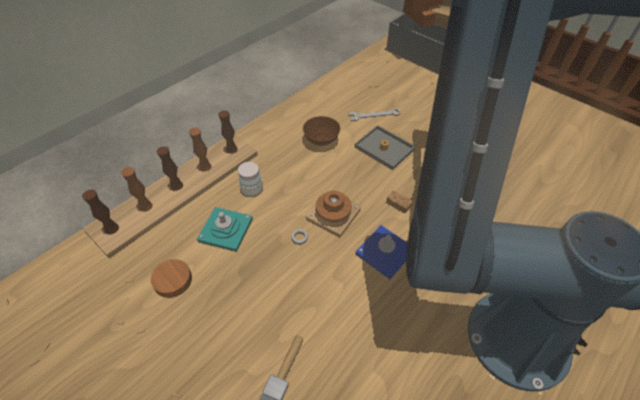

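View pics/end_top.png

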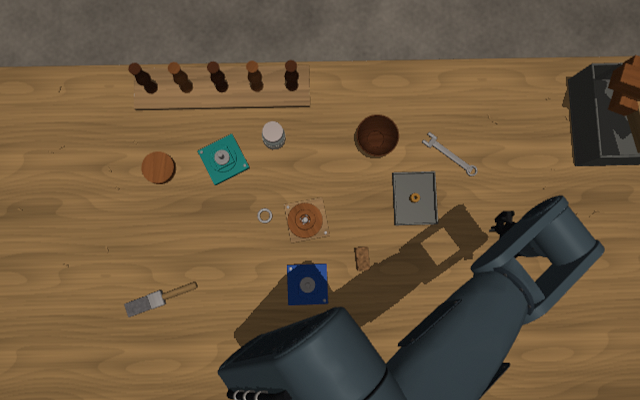

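The bush stands in the tray at top-view (415,198), its top at z 0.028 (4 + 24 mm). The hub is level on the stand at (306,219), and the other things look unmoved. Handing in.

```bash
python3 -c "
from h import *
print(workorder.hand_in())"
```

```text
the job is handed in; nothing more can be done
None
```

The job is done and handed in at about 31 s of the 72 s allowed. The bush stands upright in the parts tray, and the hub is on the plywood stand's post, resting on the collar.

- **Pressing the hub down:** I gripped the hub by its boss and felt the post enter the hole without touching the rim. It took about 11–12 N to slide the bush. The force dropped when the spring strips let go, and the collar then stopped the hub at about 11 N net, against the 35 N limit.
- **Bush and tray:** The bush stood about 13–14 mm proud of the boss. I drew it straight up and set it down near the middle of the tray.
- **Last checks:** The bush top is at 27–28 mm, which fits standing upright on the 4 mm floor. The flange top is at 55–56 mm and the boss top at 83–84 mm, so the hub is level on the collar. In the final pictures the other things look unmoved, and the gripper touches nothing.

Two things disagreed slightly:
- **Cameras:** The two cameras differed by 2–4 mm in y throughout. I relied on relative distances and on feel instead.
- **Held-hub fit:** One outline fit of the hub while held was about 2 mm off the other estimates, so I set it aside. The post entering cleanly bore that out.

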